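# Hold the centrifuge rotor on the flat of its drive spindle

## Robot

A 6-joint arm with a two-finger parallel gripper is mounted at the origin on a cart in front of the work surface, level with it; the furniture and walls round the work are solid. World frame = base frame: x ahead of the robot, y to its left, z up, the work surface at z = 0. Lengths are in m, angles in rad, forces in N, time in s.
With the tool pointing down it reaches from about 0.35 to 0.85 m from the base axis. Payload 8.1 kg.
Tool frame: the origin (TCP) lies at the very end of the fingers, on their centre line; the grasp point (between the pads) lies 19 mm behind it (ctrl.grip_depth is the distance from the TCP to the grasp point, in m); z points along the fingers, y is the line along which they close (so a half turn about z gives the same grasp; the last joint's range is limited). The gripper opens to 93 mm and grips with 3 to 60 N. Pads are 15 mm wide; open, the fingers measure 128 mm over their backs; the gripper's body (75 mm by 188 mm) begins 65 mm behind the grasp point.
Start: joints at [1.199, 0.13, 1.488, -0, 1.523, -0.085], TCP at [0.17, 0.576, 0.219] pointing down, gripper open.
Joint ranges: [-2.96, 2.96], [-0.89, 2.26], [0.02, 2.5], [-1.34, 4.48], [0, 2.73], [-2.66, 2.66]. Speed limits (rad/s): [2.39, 2.39, 2.79, 3.14, 3.14, 3.14].

## Interface

Orientations are given as [roll, pitch, yaw] about the fixed x, y, z axes, in that order (R = Rz(yaw) Ry(pitch) Rx(roll)).
In Python, from cell import ctrl, imaging gives the robot as it stands.
- The arm moves only by the tool move_arm, never from a script. Its argument "targets" is a list of rows, each a list of 7 numbers: the shift along the tool's x, y, z in mm, then the turn, a rotation vector about the tool's x, y, z in degrees, then the gripper's target within -1 to 1 (shut at 1, half-way at 0, fully open at -1). A call has 1 to 10 rows; each row shifts and turns the commanded pose from where the row before left it, along the tool's axes as they then stand; what a row does not reach is not made up. A row lasts 1/8 s, in which the tool goes at most 62.5 mm and 10.7 degrees, less where a joint would pass 70% of its speed; a pose out of reach is approached as far as the arm can. A call is refused whole if a number of a shift passes 62.5 or a number of a turn 10.7, either way. A call with a gripper value outside its range is refused whole. The fingers move at their own pace and stop on an object; the grip force is fixed at half the most. Time passes only in rows, so rows that do not move let the fingers close. It gives the time, the measured TCP pose, the force, the opening and the grip force at its end, in the units of the state.
- ctrl.get_obs(): the state, without advancing time (a new reading comes with each control period).
- imaging.read_camera(name): name is "scene" or "top" or "wrist"; returns a dict with "image" (480x640x3 uint8, red, green, blue), "range_z" (480x640 float32, m along the optical axis (not along the pixel's ray), 0 where there is no reading), "fx", "fy", "cx", "cy" (pixels), "world_from_camera" (4x4, takes a point from camera to world coordinates); the wrist camera has in their place "T_tool_cam" (4x4, takes a point from camera to tool coordinates, whose origin is the TCP and whose axes are the flange's). Camera axes: x right, y down, z forward; pixel columns grow to the right and rows downward; lengths in m; the calibration is good to about 2 mm. The wrist camera is an equidistant fisheye: a pixel r from the principal point sees the ray r / f radians off the axis. A picture is of the moment at which its call begins: read the wrist's pose just before it.
- ctrl.hand_in(): hands the job in; it is judged then, once.
The state is a dict: "time_s": time; "q": joint angles; "joint_velocities": joint speeds; "tau": joint torques, N m; "tcp_pos": TCP position; "tool_rot": TCP orientation; "contact_force": force on the tool from outside, world axes, zero at the start; "torque": the same for the moment, N m; "grip_width": finger opening in m; "finger_force": force on a finger pad.
Only numpy, scipy, OpenCV 4.12 (cv2) and the standard library are available. Lean on these libraries where they do the work, as an engineer would, in place of code of your own. Each camera call takes 0.05 s, during which the arm holds its last target. There are 200 camera calls.

## Task

The mini centrifuge's rotor has to go back on. First turn the speed knob back until its pointer is on the zero line, and only then pinch the bare drive spindle between the fingers and turn it until the ground flat, felt square under one finger, faces the front of the machine (the side with the knob). Then take the rotor by its hub, lower it over the spindle with its set screw on that flat until it is fully home, and finish still gripping the hub and holding it there, so that I can tighten the set screw from the front; do not disturb the lid, hex key, screwdriver or jar.

Things in the scene. Friction and masses are not known exactly. Their poses are not given: they have to be found in the camera images.
- centrifuge: White mini centrifuge, lid off, fixed to the bench: round open bowl (outer radius 66 mm, inner 57, rim 56 mm above the bench, floor 35) with a control box in front (112 mm wide, 60 high, 61 to 126 mm ahead of the spindle axis). Origin on the bench on the spindle axis; z up; -x is the front, the knob side.
- speed_knob (a joint): Speed knob on top of the control box, upright axis 94 mm ahead of the spindle axis. Value in rad: 0 = pointer on the zero line (longest, thickest line of the scale, front left seen from the front), where there is an end stop; grows clockwise seen from above, to 4.71. Turns stiffly (0.03 N m) and stays where it is left.
- speed_knob_grip (a point): Point on the knob's axis at the height to grip, 77 mm above the bench. Its x axis runs along the knob's black bar grip towards the pointer end (white line); z up. The bar is 34 mm long, 11 mm thick and reaches from 67 to 86 mm above the bench, on a round skirt of radius 17.5 mm.
- spindle_flat: The ground flat on the spindle's end. Origin mid-flat, 73.5 mm above the bench, 3.5 mm from the axis; x points straight out of it, z up. 14 mm wide, from 62 mm up to the end at 86 mm. Across the flat the spindle measures 11.5 mm, elsewhere 16; fingers on flat and round back are centred 2.25 mm from the axis, away from the flat. A firm pinch squares the flat to the finger.
- spindle: The upright steel drive spindle in the bowl, flat included: 16 mm thick, from its shoulder (27 mm wide, top 42 mm above the bench, where the rotor seats) to its end at 86 mm. Origin on the bench on its axis; -x points out of the flat; z up. Turns without end (drag 0.03 N m) and stays where it is left.
- rotor: Plain metal rotor, about 0.2 kg, loose, upright on the bench: disc 89 mm wide, 18 high, with eight tube holes; on it a hub, 18 to 42 mm above the underside, 35 mm across with two flat sides 28 mm apart (facing its +y and -y). Through bore 17.6 mm. Origin at the centre of the underside, z up. Set screw on its -x side. Fully home, its underside is on the shoulder, 42 mm above the bench.
- rotor_screw (a point): Outer end of the set screw in the rotor's hub, 17.6 mm from its axis on its -x side, 30 mm above its underside. The screw's 5 mm thick point stands into the bore, to 4.3 mm from the axis: the rotor goes fully down only with the screw over the spindle's flat (about 0.4 rad of play either way), else it stops 14 mm high.
- lid: Clear domed lid of the centrifuge, 131 mm wide, 44 mm high, loose on the bench; origin at the centre of its underside. Bystander.
- hex_key: L-shaped steel hex key, 5 mm thick, 85 by 28 mm, loose on the bench. Origin near the middle of its long arm. Bystander.
- screwdriver: Small screwdriver, 127 mm long, loose on the bench. Origin at its middle. Bystander.
- jar: Small specimen jar with a screw lid, 44 mm wide, 56 mm high, loose on the bench. Origin at the centre of its underside. Bystander.
Things that resemble listed ones, but are neither listed nor needed, are in the scene too. Several things have the shape of the rotor; the one meant has the colours described above.

How it is judged:
By the outcome, as a careful person would: the job done as asked, in the order asked, and still so for the second after the job is handed in, while the arm keeps its last pose, push and grip.
It also fails if it takes over 72 s, if anything falls off the work surface, if the arm or the gripper's body presses on something with over 40 N, if the wrist force passes 120 N, or if a joint passes its speed limit or range.

## Working session

There is one attempt and no reset: what is moved stays moved. The work goes in short steps, Python scripts to look and compute and a tool call to move; the robot and the scene stay as the last step left them, time stands still between calls to the robot, and variables do not carry over. Pictures are saved under pics/ and viewed, at most 10 in all, crops included, and the job is handed in when it is done.

Besides the shell and the picture viewer there is one more tool, called after "Request:" as name(argument=value, ...), one argument or row to a line, values as JSON. move_arm: Moves the arm, as the interface text tells. Its arguments: {"type":"object","properties":{"targets":{"type":"array"}},"required":["targets"]}

```bash
mkdir -p pics; ls; python3 - <<'E'
from cell import ctrl, imaging
import cv2,numpy as np
o=ctrl.get_obs();print({k:np.round(v,3).tolist() for k,v in o.items()})
ims={}
for n in ("scene","top"):
    d=imaging.read_camera(n);np.savez(f"{n}.npz",**d)
    cv2.imwrite(f"pics/{n}0.png",d["image"][...,::-1]);print(n,d["fx"],d["cx"],d["cy"],np.round(d["world_from_camera"],3).tolist())
E
```

```text
pics
{'time_s': 0.0, 'q': [1.199, 0.131, 1.489, -0.0, 1.523, -0.085], 'joint_velocities': [0.001, 0.001, 0.0, -0.0, 0.0, -0.0], 'tau': [-0.002, -55.986, -49.175, 0.077, 0.036, -0.0], 'tcp_pos': [0.17, 0.575, 0.218], 'tool_rot': [-3.14, -0.0, 2.855], 'contact_force': [-0.698, -0.469, 0.125], 'torque': [-0.025, 0.004, 0.016], 'finger_force': 0.0, 'grip_width': 0.093}
scene 436.0993672280563 319.1604518012524 231.93065944030954 [[0.873, -0.355, 0.335, 0.082], [-0.488, -0.649, 0.584, -0.426], [0.01, -0.673, -0.739, 0.9], [0.0, 0.0, 0.0, 1.0]]
top 575.9578682990549 327.63566497904293 251.95623003607517 [[0.026, -0.985, 0.169, 0.16], [-0.999, -0.032, -0.031, 0.296], [0.036, -0.168, -0.985, 1.714], [0.0, 0.0, 0.0, 1.0]]
```

View pics/scene0.png

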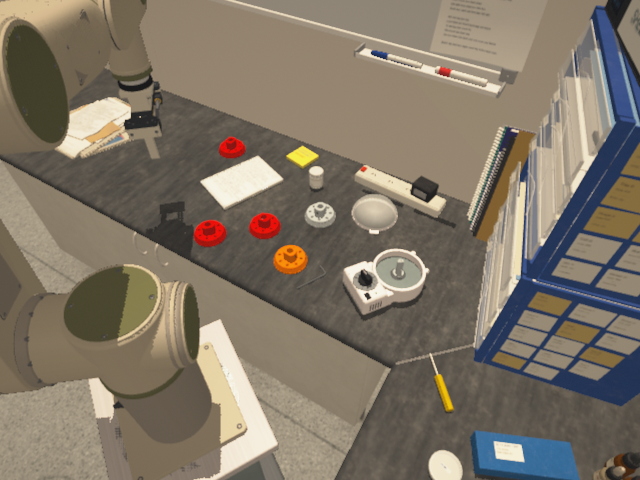

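View pics/top0.png

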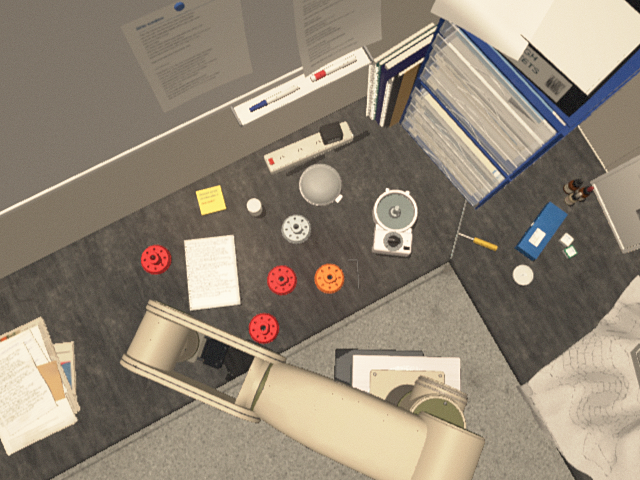

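The scene shows the silver rotor at top-view pixel (295,229), the centrifuge spindle at about (397,211), the knob at (393,241), the lid at (320,184), the hex key at (355,275) and the jar at (254,207). The red and orange rotors are decoys.

```bash
cat > h.py <<'E'
import numpy as np,cv2
from scipy.spatial.transform import Rotation as R
def ray(d,u,v):
    M=d["world_from_camera"];r=M[:3,:3]@np.array([(u-d["cx"])/d["fx"],(v-d["cy"])/d["fy"],1]);return M[:3,3],r
def onz(d,u,v,z):
    o,r=ray(d,u,v);return o+r*(z-o[2])/r[2]
def toolT(o):
    T=np.eye(4);T[:3,:3]=R.from_euler('xyz',o["tool_rot"]).as_matrix();T[:3,3]=o["tcp_pos"];return T
def wrist(name=None):
    from cell import ctrl,imaging
    o=ctrl.get_obs();d=imaging.read_camera("wrist")
    d["world_from_camera"]=toolT(o)@d["T_tool_cam"]
    if name: cv2.imwrite(f"pics/{name}.png",d["image"][...,::-1])
    return o,d
def wray(d,u,v):
    x,y=(u-d["cx"])/d["fx"],(v-d["cy"])/d["fy"];t=np.hypot(x,y);s=np.sin(t)/t if t>1e-9 else 1
    M=d["world_from_camera"];return M[:3,3],M[:3,:3]@np.array([x*s,y*s,np.cos(t)])
def wonz(d,u,v,z):
    o,r=wray(d,u,v);return o+r*(z-o[2])/r[2]
def wpix(d,p):
    c=np.linalg.inv(d["world_from_camera"])@np.append(p,1);t=np.arctan2(np.hypot(c[0],c[1]),c[2]);a=np.arctan2(c[1],c[0])
    return d["cx"]+d["fx"]*t*np.cos(a),d["cy"]+d["fy"]*t*np.sin(a)
E
python3 - <<'E'
from h import *
d=dict(np.load("top.npz"))
for n,u,v,z in [("spindle",397,211,.086),("knob",393.5,241,.086),("rotor",296,229,.042),("bowlrim",395,211,.056),("lid",320,184,.03),("jar",254,207,.056),("hex",357,262,0),("hex2",350,287,0)]:
    print(n,np.round(onz(d,u,v,z),3), d["range_z"][int(v),int(u)])
im=d["image"]
a=cv2.resize(im[175:265,345:445],None,fx=4,fy=4,interpolation=cv2.INTER_CUBIC)
b=cv2.resize(im[175:265,260:345],None,fx=4,fy=4,interpolation=cv2.INTER_CUBIC)
cv2.imwrite("pics/crop1.png",np.hstack([b,a])[...,::-1])
from cell import imaging
w=imaging.read_camera("wrist");print(w["fx"],w["cx"],w["cy"],np.round(w["T_tool_cam"],3).tolist())
E
```

```text
spindle [0.566 0.045 0.086] 1.7045015
knob [0.476 0.054 0.086] 1.6682612
rotor [0.512 0.338 0.042] 1.7035931
bowlrim [0.573 0.046 0.056] 1.700246
lid [0.656 0.271 0.03 ] 1.7284665
jar [0.571 0.464 0.056] 1.7006518
hex [0.425 0.152 0.   ] 1.733581
hex2 [0.349 0.171 0.   ] 1.7349762
371.64829954431775 325.82611186286874 239.896110350659 [[-0.001, -0.96, -0.279, 0.078], [1.0, -0.001, 0.001, -0.0], [-0.001, -0.279, 0.96, -0.166], [0.0, 0.0, 0.0, 1.0]]
```

View pics/crop1.png

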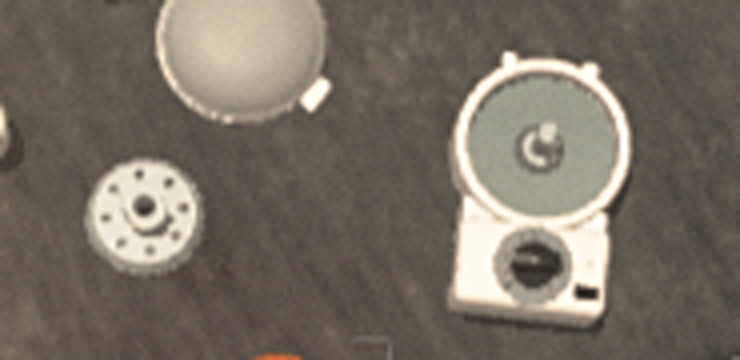

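The crop shows the spindle at the bowl centre and the knob in front of it with a dark bar across its top. The silver rotor stands alone at the left. I'll move above the centrifuge for a close look.

Request:
move_arm(
  targets=[
    [-45,-38,-3,0,0,0,-1],
    [-45,-38,-3,0,0,0,-1],
    [-45,-38,-3,0,0,0,-1],
    [-45,-38,-3,0,0,0,-1],
    [-45,-38,-3,0,0,0,-1],
    [-45,-38,-3,0,0,0,-1],
    [-45,-38,-3,0,0,0,-1],
    [-45,-38,-3,0,0,0,-1],
    [-45,-38,-3,0,0,0,-1],
    [-45,-38,-3,0,0,0,-1],
  ],
)

```text
time_s: 1.4
tcp_pos: [0.4945, 0.0819, 0.2487]
tool_rot: [3.141, 0.0, 2.855]
contact_force: [1.2, 0.4, 0.1]
grip_width: 0.0929
finger_force: 0.0
```

Request:
move_arm(
  targets=[
    [-15,-23,0,0,0,-6,-1],
    [0,0,0,0,0,-6,-1],
    [0,0,0,0,0,0,-1],
    [0,0,0,0,0,0,-1],
  ],
)

```text
time_s: 1.9
tcp_pos: [0.5015, 0.0577, 0.2485]
tool_rot: [3.142, -0.0, 3.062]
contact_force: [0.3, -0.4, 0.3]
grip_width: 0.0928
finger_force: 0.0
```

```bash
python3 - <<'E'
from h import *
o,d=wrist("w1");print(o["tcp_pos"],o["tool_rot"],o["q"],d["world_from_camera"][:3,3]);np.savez("w1.npz",**d)
E
```

```text
[0.50151912 0.05772355 0.24849971] [ 3.14159121e+00 -2.95401715e-04  3.06240189e+00] [ 1.29767067e-02 -1.39958397e-01  1.70359123e+00  2.86248239e-05
  1.57825384e+00 -1.47862864e+00] [0.42406528 0.06387642 0.41415485]
```

View pics/w1.png

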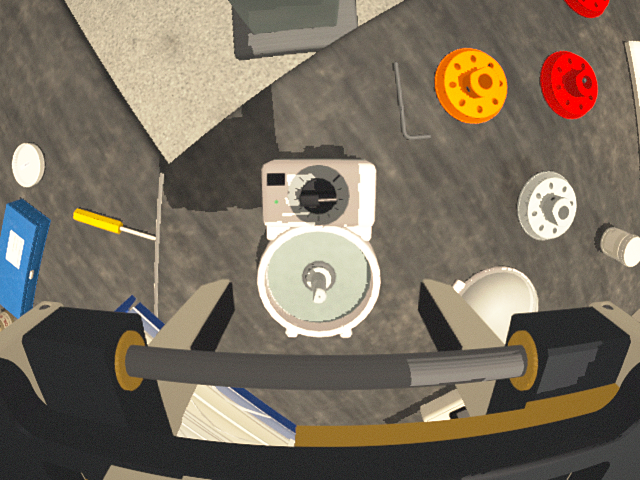

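Wrist view: centrifuge bowl centred near (319,277), spindle end near (319,296), knob at about (318,199) with a white pointer line towards the right (+y), and the silver rotor at (547,206). I'll magnify the knob and spindle.

```bash
python3 - <<'E'
from h import *
d=dict(np.load("w1.npz"));im=d["image"]
a=cv2.resize(im[150:240,258:380],None,fx=6,fy=6,interpolation=cv2.INTER_CUBIC)[:,:,::-1]
cv2.imwrite("pics/c2.png",a)
for n,u,v,z in [("knob",318,197,.086),("spin",320,296,.086),("rotorhub",562,211,.042)]: print(n,wonz(d,u,v,z))
E
```

```text
knob [0.47858177 0.05277191 0.086     ]
spin [0.5749021  0.04640098 0.086     ]
rotorhub [0.51855894 0.3368627  0.042     ]
```

View pics/c2.png

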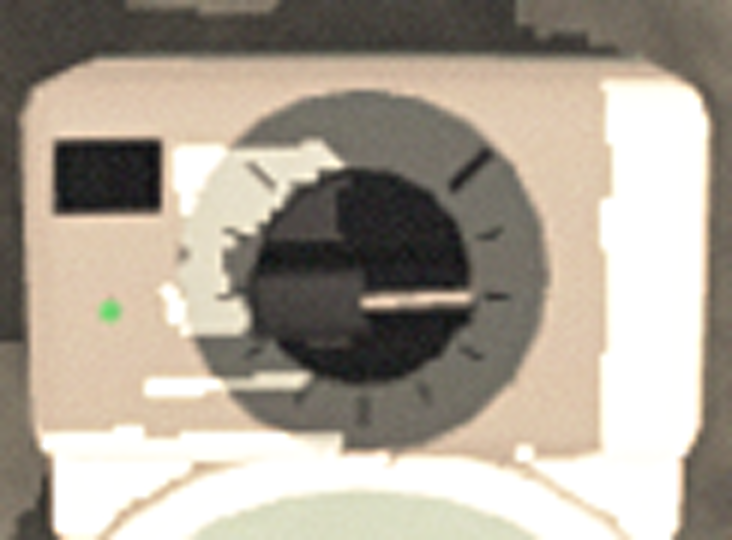

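The dial shows the zero line front-left at crop (470,168). The pointer's white line runs from crop (362,303) to (470,298), about 45° clockwise of zero.

```bash
python3 - <<'E'
from h import *
d=dict(np.load("w1.npz"));im=d["image"]
c=lambda u,v,z:wonz(d,258+(u+.5)/6-.5,150+(v+.5)/6-.5,z)
a,b=c(362,303,.086),c(470,298,.086);print("ptr",a,b,np.hypot(*(b-a)[:2]),np.degrees(np.arctan2(*(b-a)[1::-1])))
k=c(364,272,.060);print("dial centre",k);z0=c(453,188,.060);z1=c(488,153,.060);print("zero",np.degrees(np.arctan2(*(z1-z0)[1::-1])),np.degrees(np.arctan2(*(z1-k)[1::-1])))
h=c(363,410,.06);print("mid tick",h,np.degrees(np.arctan2(*(h-k)[1::-1])))
# bowl floor ellipse
hsv=cv2.cvtColor(im,cv2.COLOR_RGB2HSV)
f=hsv[285,290];print(f)
m=((abs(hsv[...,0].astype(int)-int(f[0]))<15)&(hsv[...,1]>12)&(hsv[...,2]>120)).astype(np.uint8);m[:215]=0;m[340:]=0;m[:,:255]=0;m[:,385:]=0
m=cv2.morphologyEx(m,cv2.MORPH_OPEN,np.ones((3,3)))
C=max(cv2.findContours(m,0,2)[0],key=cv2.contourArea);e=cv2.fitEllipse(cv2.convexHull(C));print(e)
P=np.array([wonz(d,*p[0],.035)[:2] for p in cv2.convexHull(C)]);print(P.min(0),P.max(0),cv2.minEnclosingCircle(P.astype(np.float32)))
# depth of spindle tip and rotor hub
rz=d["range_z"];print(rz[285:305:3,310:330:3].round(3))
s=cv2.resize(im[255:325,280:360],None,fx=5,fy=5,interpolation=cv2.INTER_CUBIC);t=cv2.resize(im[165:245,510:590],(350,350),interpolation=cv2.INTER_CUBIC)
cv2.imwrite("pics/c3.png",np.hstack([s,t])[...,::-1])
E
```

```text
ptr [0.4813697  0.05246135 0.086     ] [0.48189958 0.06857887 0.086     ] 0.01612622548659253 88.1169966947366
dial centre [0.48088819 0.05230379 0.06      ]
zero 130.94525102716597 129.65627724325626
mid tick [0.50355129 0.0502212  0.06      ] -5.250361869469928
[ 33  35 219]
((316.96588134765625, 275.8553466796875), (91.29510498046875, 102.67994689941406), 83.28994750976562)
[ 0.52291858 -0.01452824] [0.63155384 0.09698101] ((0.5756178498268127, 0.042699504643678665), 0.05782605707645416)
[[0.402 0.381 0.364 0.363 0.367 0.375 0.402]
 [0.408 0.381 0.358 0.358 0.361 0.37  0.408]
 [0.412 0.382 0.357 0.356 0.358 0.362 0.411]
 [0.414 0.372 0.357 0.356 0.357 0.359 0.413]
 [0.414 0.363 0.358 0.358 0.358 0.36  0.413]
 [0.415 0.359 0.359 0.359 0.36  0.417 0.414]
 [0.415 0.417 0.416 0.415 0.416 0.415 0.415]]
```

View pics/c3.png

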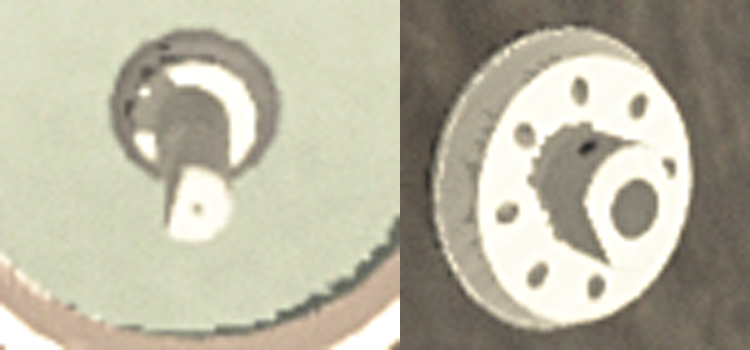

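The left crop shows the spindle end centred at (197,208) with its flat on the left (-y) side. The right crop shows the rotor hub's set screw at (588,147). First I'll turn over the knob.

Request:
move_arm(
  targets=[
    [20,-7,10,0,0,9.7,0.3],
    [0,0,10,0,0,9.7,0.3],
    [0,0,10,0,0,9.7,0.3],
    [0,0,10,0,0,9.7,0.3],
    [0,0,10,0,0,9.7,0.3],
    [0,0,10,0,0,9.7,0.3],
    [0,0,10,0,0,9.7,0.3],
    [0,0,10,0,0,9.7,0.3],
    [0,0,10,0,0,9.7,0.3],
    [0,0,30,0,0,0,0.3],
  ],
)

```text
time_s: 3.2
tcp_pos: [0.4827, 0.0526, 0.13]
tool_rot: [3.138, -0.0, 1.538]
contact_force: [0.1, -0.6, 0.1]
grip_width: 0.0324
finger_force: 0.0
```

Request:
move_arm(
  targets=[
    [0,0,0,0,0,0,0.3],
    [0,0,0,0,0,0,0.3],
  ],
)

```text
time_s: 3.45
tcp_pos: [0.4815, 0.0523, 0.1295]
tool_rot: [3.141, -0.0, 1.541]
contact_force: [0.4, 0.3, 0.1]
grip_width: 0.0327
finger_force: 0.0
```

Request:
move_arm(
  targets=[
    [0,0,20,0,0,0,0.3],
    [0,0,20,0,0,0,0.3],
    [0,0,18,0,0,0,0.3],
    [0,0,0,0,0,0,0.3],
    [0,0,0,0,0,0,1],
    [0,0,0,0,0,0,1],
    [0,0,0,0,0,0,1],
    [0,0,0,0,0,0,1],
    [0,0,0,0,0,0,1],
  ],
)

```text
time_s: 4.58
tcp_pos: [0.4814, 0.052, 0.0715]
tool_rot: [3.141, 0.0, 1.541]
contact_force: [-4.2, 0.0, 6.4]
grip_width: 0.0105
finger_force: 30.0
```

Request:
move_arm(
  targets=[
    [0,0,0,0,0,-7,1],
    [0,0,0,0,0,-7,1],
    [0,0,0,0,0,-7,1],
    [0,0,0,0,0,-7,1],
    [0,0,0,0,0,-7,1],
    [0,0,0,0,0,-5,1],
    [0,0,0,0,0,0,1],
    [0,0,0,0,0,0,1],
  ],
)

```text
time_s: 5.58
tcp_pos: [0.4813, 0.052, 0.0715]
tool_rot: [3.142, 0.0, 2.239]
contact_force: [-4.8, 0.9, 6.5]
grip_width: 0.0108
finger_force: 30.0
```

```bash
python3 - <<'E'
from h import *
from cell import ctrl
o=ctrl.get_obs();print(o["torque"],o["tool_rot"],o["contact_force"])
E
```

```text
[-0.07836968  0.78703778  0.03887189] [3.14154299e+00 1.56678524e-04 2.23880922e+00] [-4.83827277  0.94330927  6.47252933]
```

Request:
move_arm(
  targets=[
    [0,0,0,0,0,-2,1],
    [0,0,0,0,0,-2,1],
    [0,0,0,0,0,0,1],
  ],
)

```text
time_s: 5.95
tcp_pos: [0.4813, 0.052, 0.0715]
tool_rot: [3.141, 0.0, 2.308]
contact_force: [-3.8, -0.7, 6.4]
grip_width: 0.0109
finger_force: 30.4
```

```bash
python3 - <<'E'
from cell import ctrl
o=ctrl.get_obs();print(o["torque"],o["tool_rot"],o["contact_force"])
E
```

```text
[-0.08859577  0.8303996  -0.394292  ] [3.14145129e+00 5.71718610e-05 2.30844968e+00] [-3.84409452 -0.68922719  6.43350041]
```

Request:
move_arm(
  targets=[
    [0,0,0,0,0,1,1],
    [0,0,0,0,0,0,0.3],
    [0,0,0,0,0,0,0.3],
    [0,0,-30,0,0,0,0.3],
    [0,0,-30,0,0,0,0.3],
    [-43,38,0,0,0,0,0.3],
    [-43,38,0,0,0,0,0.3],
    [-43,38,0,0,0,0,0.3],
    [0,0,0,0,0,-9.5,0.3],
    [0,0,0,0,0,-9.5,0.3],
  ],
)

```text
time_s: 7.2
tcp_pos: [0.6522, 0.03, 0.1289]
tool_rot: [-3.141, -0.002, 2.628]
contact_force: [-0.6, 0.9, 0.0]
grip_width: 0.032
finger_force: 0.0
```

Request:
move_arm(
  targets=[
    [0,0,10,0,0,-9.5,0.3],
    [0,0,10,0,0,-9.5,0.3],
    [0,0,0,0,0,0,0.3],
    [0,0,0,0,0,0,0.3],
  ],
)

```text
time_s: 7.7
tcp_pos: [0.6522, 0.0302, 0.1109]
tool_rot: [3.142, 0.0, 2.951]
contact_force: [0.3, -0.5, 0.3]
grip_width: 0.0324
finger_force: 0.0
```

```bash
python3 - <<'E'
from h import *
o,d=wrist();np.savez("w2.npz",**d)
print(o["tcp_pos"],o["tool_rot"])
im=d["image"]
us,vs=wpix(d,[.575,.044,.086]);uk,vk=wpix(d,[.481,.0525,.07]);print(us,vs,uk,vk)
def crop(u,v,r,s):
    u,v=int(u),int(v);u0,v0=max(u-r,0),max(v-r,0);print(u0,v0)
    return cv2.resize(im[v0:v0+2*r,u0:u0+2*r],(s,s),interpolation=cv2.INTER_CUBIC)
cv2.imwrite("pics/c4.png",np.hstack([crop(us,vs,40,400),crop(uk,vk,50,400)])[...,::-1])
E
```

```text
[0.65217413 0.03023946 0.11093061] [3.14153308e+00 2.83909748e-04 2.95067424e+00]
323.29662909510904 133.69683027410335 306.47374445574934 -24.402087446423934
283 93
256 0
```

View pics/c4.png

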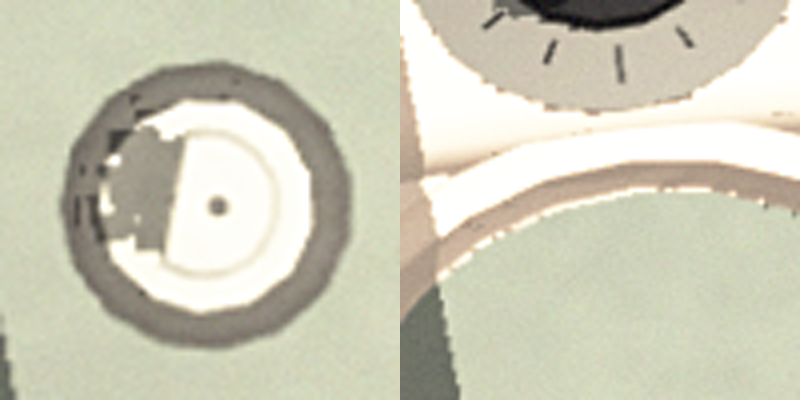

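The left crop shows the spindle end from above: centre dot at (218,206), and the flat's edge from (184,135) to (167,255), facing left (-y).

```bash
python3 - <<'E'
from h import *
d=dict(np.load("w2.npz"))
c=lambda u,v:wonz(d,283+(u+.5)/5-.5,93+(v+.5)/5-.5,.086)
s,a,b=c(218,206),c(184,135),c(167,255);t=b-a
print("spindle",s,"edge len",np.hypot(*t[:2]),"edge dir",np.degrees(np.arctan2(t[1],t[0])))
n=np.array([t[1],-t[0]])/np.hypot(*t[:2]);print("normal",np.degrees(np.arctan2(n[1],n[0])),(a-s)[:2]@n)
# rotor from w1
w=dict(np.load("w1.npz"));im=w["image"]
r=lambda u,v,z:wonz(w,510+(u-400+.5)/4.375-.5,165+(v+.5)/4.375-.5,z)
h=r(634,209,.042);q=r(588,147,.030);print("bore",h,"screw",q,np.hypot(*(q-h)[:2]),np.degrees(np.arctan2(*(q-h)[1::-1])))
dt=dict(np.load("top.npz"));print(onz(dt,260+144/4-.4,175+207/4-.4,.042))
E
```

```text
spindle [0.57533251 0.04543125 0.086     ] edge len 0.01242717124806657 edge dir -19.050256527964226
normal -109.05025652796424 0.004418432335777074
bore [0.52033589 0.33873448 0.042     ] screw [0.50512283 0.32965368 0.03      ] 0.01771717284115649 -149.16668243531774
[0.51952356 0.33950463 0.042     ]
```

Request:
move_arm(
  targets=[
    [39,1.3,0,0,0,4.1,0.3],
    [39.1,1.3,0,0,0,4.1,0.3],
    [0,0,0,0,0,0,0.3],
    [0,0,20,0,0,0,0.3],
    [0,0,20,0,0,0,0.3],
    [0,0,6,0,0,0,0.3],
    [0,0,0,0,0,0,0.3],
  ],
)

```text
time_s: 8.62
tcp_pos: [0.5759, 0.0498, 0.0632]
tool_rot: [-3.141, -0.002, 2.811]
contact_force: [-0.2, -0.1, 0.8]
grip_width: 0.0325
finger_force: 0.0
```

Request:
move_arm(
  targets=[
    [0,0,0,0,0,0,1],
    [0,0,0,0,0,0,1],
    [0,0,0,0,0,0,1],
    [0,0,0,0,0,0,1],
    [0,0,0,0,0,0,1],
  ],
)

```text
time_s: 9.25
tcp_pos: [0.576, 0.0461, 0.0653]
tool_rot: [-3.136, 0.001, 2.81]
contact_force: [-5.7, -15.9, 5.1]
grip_width: 0.0112
finger_force: 30.0
```

Width 11.2 mm, so the pads are on flat and back. I'll relax the sideways load and turn.

Request:
move_arm(
  targets=[
    [0,-1.8,0,0,0,0,1],
    [-0.4,0,0,0,0,9.5,1],
    [-0.4,0,0,0,0,9.5,1],
    [-0.4,0,0,0,0,9.5,1],
    [-0.4,0,0,0,0,9.5,1],
    [-0.4,0,0,0,0,9.5,1],
    [-0.4,0,0,0,0,9.5,1],
    [-0.4,0,0,0,0,9.5,1],
    [-0.4,0,0,0,0,9.5,1],
    [0,0,0,0,0,0,1],
  ],
)

```text
time_s: 10.5
tcp_pos: [0.5772, 0.0437, 0.0653]
tool_rot: [-3.141, 0.003, 1.482]
contact_force: [-6.1, -9.7, 3.9]
grip_width: 0.011
finger_force: 30.0
```

```bash
python3 - <<'E'
from h import *
from cell import ctrl
o=ctrl.get_obs();print(o["tcp_pos"],np.degrees(o["tool_rot"]),o["contact_force"],o["torque"],o["grip_width"],o["q"])
E
```

```text
[0.5772087  0.04369553 0.06529875] [-179.95249179    0.19492632   84.88464953] [-6.07597274 -9.69832959  3.9031236 ] [-1.76958453  1.06776554 -0.0025097 ] 0.010966913081306852 [-0.01083056  0.19991204  1.69987966 -0.00351388  1.24289609  0.07958405]
```

Request:
move_arm(
  targets=[
    [0,0,0,0,0,0,0.3],
    [0,0,0,0,0,0,0.3],
    [0,0,-40,0,0,0,0.3],
    [0,0,-45,0,0,0,0.3],
    [0,0,-45,0,0,0,0.3],
    [48,-14,0,0,0,0,0],
    [48,-14,0,0,0,0,0],
    [48,-14,0,0,0,0,0],
    [48,-14,0,0,0,0,0],
    [48,-14,0,0,0,0,0],
  ],
)

```text
time_s: 11.75
tcp_pos: [0.5281, 0.2931, 0.195]
tool_rot: [3.141, -0.001, 1.485]
contact_force: [0.9, 0.1, -0.4]
grip_width: 0.0468
finger_force: 0.0
```

Request:
move_arm(
  targets=[
    [48,-14,0,0,0,-10.5,0],
    [0,0,0,0,0,-10.5,0],
    [0,0,0,0,0,-10.5,0],
    [0,0,0,0,0,-10.5,0],
    [0,0,0,0,0,-10.5,0],
    [0,0,0,0,0,-10.5,0],
    [0,0,0,0,0,-10.5,0],
    [0,0,0,0,0,-10.5,0],
    [0,0,0,0,0,-10.5,0],
    [0,0,0,0,0,-10.5,0],
  ],
)

```text
time_s: 13.0
tcp_pos: [0.5187, 0.3406, 0.1948]
tool_rot: [3.141, 0.0, -2.959]
contact_force: [-0.0, -1.1, -0.2]
grip_width: 0.0468
finger_force: 0.0
```

Request:
move_arm(
  targets=[
    [0,0,0,0,0,-10.5,0],
    [0,0,0,0,0,-10.5,0],
    [0,0,0,0,0,0,0],
    [0,0,0,0,0,0,0],
  ],
)

```text
time_s: 13.5
tcp_pos: [0.5187, 0.3403, 0.1947]
tool_rot: [3.141, 0.0, -2.603]
contact_force: [0.2, -0.1, -0.0]
grip_width: 0.047
finger_force: 0.0
```

```bash
python3 - <<'E'
from h import *
o,d=wrist();np.savez("w3.npz",**d)
print(o["tcp_pos"],np.degrees(o["tool_rot"]),o["grip_width"])
im=d["image"];us,vs=wpix(d,[.52,.339,.03]);u0,v0=int(us)-60,int(vs)-60;print(u0,v0)
cv2.imwrite("pics/c5.png",cv2.resize(im[v0:v0+120,u0:u0+120],(600,600),interpolation=cv2.INTER_CUBIC)[...,::-1])
E
```

```text
[0.51873118 0.34034451 0.19471041] [ 1.79991726e+02  1.12247651e-02 -1.49159755e+02] 0.04701439707912732
263 160
```

View pics/c5.png

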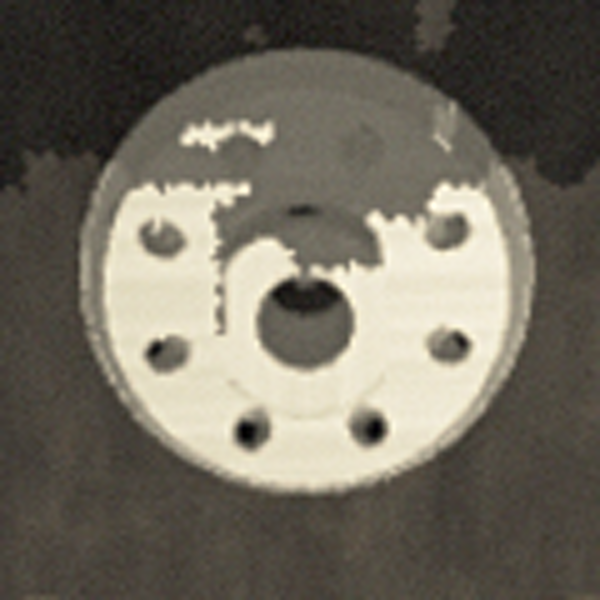

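The crop shows the bore at (305,322) and the set screw at (302,210) on the camera side. The tube-hole pairs at (162,237)/(447,230) and (167,352)/(449,345) show only a slight yaw offset.

```bash
python3 - <<'E'
from h import *
d=dict(np.load("w3.npz"));T=np.array([.51873,.34034]);yaw=np.radians(-149.16)
c=lambda u,v,z:wonz(d,263+(u+.5)/5-.5,160+(v+.5)/5-.5,z)
h=c(305,322,.042);q=c(302,210,.030);print("bore",h,"screw dist",np.hypot(*(q-h)[:2]),"dir",np.degrees(np.arctan2(*(q-h)[1::-1])))
for l,r in [((162,237),(447,230)),((167,352),(449,345)),((251,430),(369,427))]:
    t=c(*r,.018)-c(*l,.018);m=(c(*r,.018)+c(*l,.018))/2;print(np.degrees(np.arctan2(t[1],t[0]))-90+0, m, np.hypot(*t[:2]))
e=(h[:2]-T);print("tool shift",e@[np.cos(yaw),np.sin(yaw)],e@[np.sin(yaw),-np.cos(yaw)])
E
```

```text
bore [0.51983711 0.33904791 0.042     ] screw dist 0.017892009225608026 dir -147.35114224599033
32.200956357797665 [0.51026524 0.3330801  0.018     ] 0.05354263488063466
32.2499498902792 [0.52912489 0.34505818 0.018     ] 0.053795440205564656
32.309135395275106 [0.54262579 0.35355128 0.018     ] 0.022753345499882845
tool shift -0.00028818821060762854 -0.001676940733339998
```

Request:
move_arm(
  targets=[
    [-0.3,-1.7,40,0,0,-1.4,0],
    [0,0,40,0,0,0,0],
    [0,0,40,0,0,0,0],
    [0,0,30,0,0,0,0],
    [0,0,15,0,0,0,0],
    [0,0,7.5,0,0,0,0],
    [0,0,0,0,0,0,0],
  ],
)

```text
time_s: 14.42
tcp_pos: [0.5203, 0.339, 0.0227]
tool_rot: [-3.142, 0.001, -2.575]
contact_force: [0.9, 0.1, 0.4]
grip_width: 0.0465
finger_force: 0.0
```

Request:
move_arm(
  targets=[
    [0,0,0,0,0,0,1],
    [0,0,0,0,0,0,1],
    [0,0,0,0,0,0,1],
    [0,0,0,0,0,0,1],
    [0,0,0,0,0,0,1],
  ],
)

```text
time_s: 15.05
tcp_pos: [0.5206, 0.3392, 0.0232]
tool_rot: [-3.142, 0.002, -2.575]
contact_force: [-1.3, 0.2, 6.2]
grip_width: 0.0276
finger_force: 30.0
```

Hub gripped (27.6 mm). I'll lift, carry the rotor over the spindle and turn the screw to the front.

Request:
move_arm(
  targets=[
    [0,0,-20,0,0,0,1],
    [0,0,-46,0,0,0,1],
    [0,0,-46,0,0,0,1],
    [16,-40,0,0,0,0,1],
    [16,-40,0,0,0,0,1],
    [16,-40,0,0,0,0,1],
    [16,-40,0,0,0,0,1],
    [16,-40,0,0,0,0,1],
    [16,-40,0,0,0,0,1],
    [16,-38.5,0,0,0,0,1],
  ],
)

```text
time_s: 16.3
tcp_pos: [0.575, 0.0423, 0.1351]
tool_rot: [-3.141, 0.0, -2.575]
contact_force: [0.7, 1.0, -1.4]
grip_width: 0.0277
finger_force: 30.0
```

Request:
move_arm(
  targets=[
    [0,0,0,0,0,9.4,1],
    [0,0,0,0,0,9.4,1],
    [0,0,0,0,0,9.4,1],
    [0,0,0,0,0,9.3,1],
    [0,0,0,0,0,0,1],
    [0,0,0,0,0,0,1],
  ],
)

```text
time_s: 17.05
tcp_pos: [0.5749, 0.0438, 0.1345]
tool_rot: [3.142, 0.0, 3.057]
contact_force: [-0.5, -0.3, -2.2]
grip_width: 0.0281
finger_force: 30.0
```

```bash
python3 - <<'E'
from h import *
o,d=wrist();np.savez("w4.npz",**d)
p=o["tcp_pos"];y=o["tool_rot"][2];print(p,np.degrees(o["tool_rot"]),o["grip_width"],o["contact_force"])
e=np.array([.5758,.0439])-p[:2];print("shift",1e3*(e@[np.cos(y),np.sin(y)]),1e3*(e@[np.sin(y),-np.cos(y)]))
im=d["image"];us,vs=wpix(d,[p[0],p[1],p[2]+.01]);u0,v0=int(us)-70,int(vs)-60;print(u0,v0,us,vs)
cv2.imwrite("pics/c6.png",cv2.resize(im[v0:v0+120,u0:u0+140],(700,600),interpolation=cv2.INTER_CUBIC)[...,::-1])
E
```

```text
[0.57489683 0.04376069 0.13454306] [1.79999686e+02 1.01954610e-02 1.75177843e+02] 0.02809667426709969 [-0.54488149 -0.30183327 -2.20561251]
shift -0.8882586384111739 0.21474233164473297
255 247 325.6637596316347 307.1006320144024
```

View pics/c6.png

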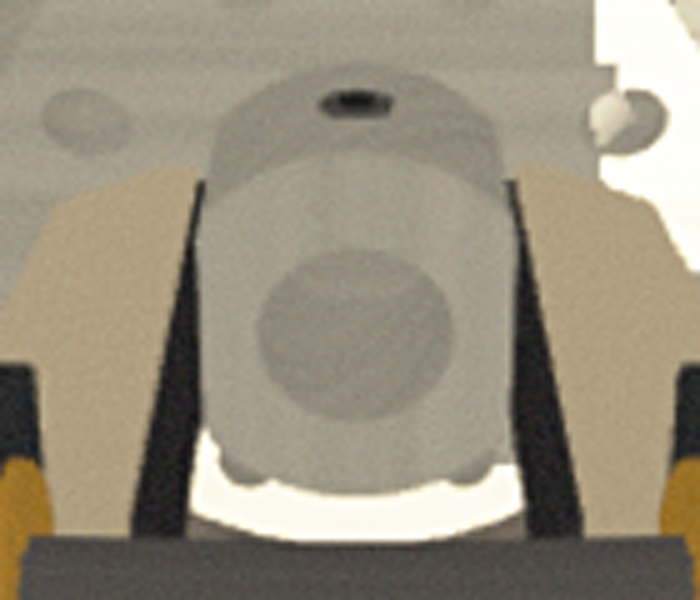

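The crop shows the hub squarely between the pads, the screw at (356,103) facing front, and the bore at (355,334).

```bash
python3 - <<'E'
from h import *
d=dict(np.load("w4.npz"));p=np.array([.5749,.04376]);y=np.radians(175.18)
h=wonz(d,255+355.5/5-.5,247+334.5/5-.5,.1533);print(h);e=h[:2]-p
print(1e3*(e@[np.cos(y),np.sin(y)]),1e3*(e@[np.sin(y),-np.cos(y)]))
E
```

```text
[0.5736599  0.04383388 0.1533    ]
1.2419207229975968 -0.030584586702910393
```

Request:
move_arm(
  targets=[
    [-1.1,0.2,8,0,0,0,1],
    [0,0,8,0,0,0,1],
    [0,0,4,0,0,0,1],
    [0,0,3,0,0,0,1],
    [0,0,3,0,0,0,1],
    [0,0,2,0,0,0,1],
    [0,0,0,0,0,0,1],
  ],
)

```text
time_s: 17.98
tcp_pos: [0.576, 0.0439, 0.106]
tool_rot: [3.142, -0.0, 3.054]
contact_force: [-0.2, 0.3, -1.4]
grip_width: 0.0276
finger_force: 30.0
```

It is past the spindle end with no contact force. Continuing down.

Request:
move_arm(
  targets=[
    [0,0,4,0,0,0,1],
    [0,0,4,0,0,0,1],
    [0,0,4,0,0,0,1],
    [0,0,4,0,0,0,1],
    [0,0,4,0,0,0,1],
    [0,0,3,0,0,0,1],
    [0,0,3,0,0,0,1],
    [0,0,0,0,0,0,1],
  ],
)

```text
time_s: 18.98
tcp_pos: [0.5758, 0.0438, 0.0798]
tool_rot: [-3.142, -0.0, 3.054]
contact_force: [-0.6, -1.6, -2.1]
grip_width: 0.0278
finger_force: 30.0
```

Request:
move_arm(
  targets=[
    [0,0,3,0,0,0,1],
    [0,0,3,0,0,0,1],
    [0,0,3,0,0,0,1],
    [0,0,2,0,0,0,1],
    [0,0,2,0,0,0,1],
    [0,0,1,0,0,0,1],
    [0,0,0,0,0,0,1],
  ],
)

```text
time_s: 19.85
tcp_pos: [0.576, 0.0438, 0.0661]
tool_rot: [-3.142, -0.0, 3.054]
contact_force: [0.4, -0.1, -1.7]
grip_width: 0.0276
finger_force: 30.0
```

Request:
move_arm(
  targets=[
    [0,0,0.7,0,0,0,1],
    [0,0,0.7,0,0,0,1],
    [0,0,0,0,0,0,1],
    [0,0,0,0,0,0,1],
  ],
)

```text
time_s: 20.35
tcp_pos: [0.5762, 0.0439, 0.0651]
tool_rot: [3.142, 0.0, 3.054]
contact_force: [-1.9, 0.8, 2.3]
grip_width: 0.028
finger_force: 30.0
```

Request:
move_arm(
  targets=[
    [0,0,0.8,0,0,0,1],
    [0,0,0,0,0,0,1],
    [0,0,0,0,0,0,1],
  ],
)

```text
time_s: 20.72
tcp_pos: [0.5764, 0.0438, 0.0651]
tool_rot: [-3.142, 0.001, 3.054]
contact_force: [-5.1, -0.8, 8.8]
grip_width: 0.0277
finger_force: 30.0
```

```bash
python3 - <<'E'
from h import *
from cell import ctrl
o,d=wrist();np.savez("w5.npz",**d);print(o["tcp_pos"],np.degrees(o["tool_rot"]),o["contact_force"],o["torque"])
cv2.imwrite("pics/w5.png",cv2.resize(d["image"][60:360,170:490],(800,750))[:600,:,::-1])
E
```

```text
[0.57635734 0.04384729 0.06505186] [-1.79999848e+02  3.79679816e-02  1.74970690e+02] [-5.14869867 -0.77859854  8.83420547] [-0.02653297  0.95708904 -0.04891111]
```

View pics/w5.png

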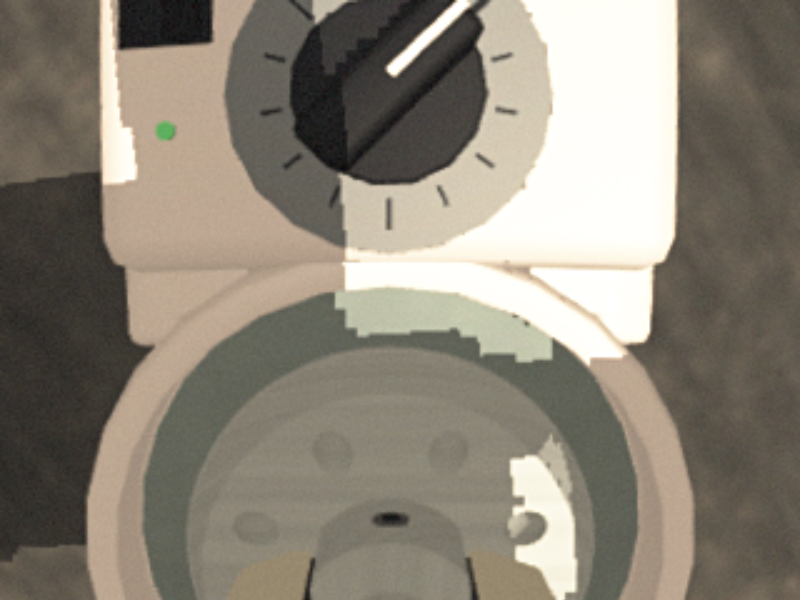

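The picture shows the rotor seated in the bowl below the rim, with the screw at (391,519) facing front. The knob pointer line at (390,72)–(465,5) runs along the zero line. The underside height is 65.1 − 23.2 ≈ 42 mm, and the upward force shows it is resting on the shoulder. Handing in.

```bash
python3 -c "
from cell import ctrl
print(ctrl.hand_in())"
```

```text
the job is handed in; nothing more can be done
None
```

I handed the job in with the knob on its zero stop, the spindle flat facing front, and the rotor fully home with its set screw on the flat; the arm is still gripping the hub and pressing it down lightly.

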